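# Lock the collar of a magnetic pipe filter

### The arm

A 6-joint arm with a two-finger parallel gripper is mounted at the origin on the work surface. World frame = base frame: x ahead of the robot, y to its left, z up, the work surface at z = 0. Lengths are in m, angles in rad, forces in N, time in s.
With the tool pointing down it reaches from about 0.3 to 0.875 m from the base axis. Payload 6.4 kg.
Tool frame: the origin (TCP) lies between the finger pads; the fingertips stand 11 mm ahead of it and the grasp point (between the pads) lies 8 mm behind it (ctrl.tcp_to_tips is the y of the fingertips in the tool frame, in m); y points along the fingers, x is the direction in which the jaws open and shut, and the axes are right-handed (so a half turn about y gives the same grasp; the last joint's range is limited). The gripper opens to 85 mm and grips with 20 to 120 N. Pads are 22 mm wide; open, the fingers measure 114 mm over their backs; the gripper's body (76 mm by 85 mm) begins 54 mm behind the grasp point. The pads swing forward as they close: fully open they stand 13 mm farther back than shut.
Start: joints at [0.955, 0.181, 1.607, -0, 1.354, -0.206], TCP at [0.229, 0.527, 0.242] pointing down, gripper open.
Joint ranges: [-2.99, 2.99], [-0.89, 2.07], [0.3, 2.58], [-1.14, 4.28], [0, 2.63], [-3.12, 3.12]. Speed limits (rad/s): [2.57, 2.57, 3.01, 3.14, 3.14, 3.14].

### API

Orientations are given as a unit quaternion [w, x, y, z].
In Python, from bench import ctrl gives the robot as it stands.
- The arm moves only by the tool apply_moves, never from a script. Its argument "plan" is text: rows parted by semicolons, each of 7 numbers parted by spaces: the shift along the tool's x, y, z each as a share of 0.05 m, from -1 to 1, then the turn, a rotation vector about the tool's x, y, z each as a share of 0.12 rad, from -1 to 1, then the opening, from 0 (shut) to 1 (fully open). In form: dx dy dz wx wy wz claw; .... A call has exactly 5 rows; each row shifts and turns the commanded pose from where the row before left it, along the tool's axes as they then stand; what a row does not reach is not made up. A row lasts 1/10 s, in which the tool goes at most 50 mm and 8.59 degrees, less where a joint would pass 70% of its speed; a pose out of reach is approached as far as the arm can. A call with a number of a shift or a turn outside -1 to 1 is refused whole. A call with a gripper value outside its range is refused whole. The fingers move at their own pace and stop on an object; the grip force is fixed at half the most. Time passes only in rows, so rows that do not move let the fingers close, or fill a call up. It gives the time, the measured TCP pose, the force and the opening at its end, in the units of the state.
- ctrl.get_obs(): the state, without advancing time (a new reading comes with each control period).
- ctrl.camera(name): name is "scene" or "top" or "wrist"; returns the picture (384x512x3 uint8, red, green, blue); there is no depth.
- ctrl.get_calibration(name): a dict with "intrinsics" (3x3 intrinsics, pixels), "k1" (the pictures are not rectified: a ray, as slopes to the right and down, at radius r is drawn at 1 + k1 r^2 times it, then the intrinsics apply), "R" (3x3) and "t" (3): a world point X has camera coordinates R X + t. Camera axes: x right, y down, z forward; pixel columns grow to the right and rows downward; lengths in m; the calibration is good to about 2 mm. A picture is of the moment at which its call begins: read the wrist's pose just before it. get_calibration takes no time and is no camera call; for the wrist camera it gives the pose at the moment of the call.
- ctrl.hand_in(): hands the job in, once; it reports no verdict.
Trained networks look in the newest picture that a camera, given by its name, has taken for a name from the list of things; names that differ only in an ending like _2 or _b are one class to them, and where a whole thing is asked for, a point or a joint stands for the part that bears it (a point fixed in the world has none). Each returns a list of dicts, best first, with "score" (0 to 1); they miss things now and then, are a little off and sometimes report something else, mostly with a low value. They report only what shows in the picture. A call takes as long as a camera call. They do not tell look-alikes from the thing itself.
- ctrl.recognise(camera, target): "point" ([x, y, z] in m, in world coordinates, good to about 4 mm: the middle of the surface that is visible of it).
The state is a dict: "time_s": time; "q": joint angles; "dq": joint speeds; "joint_efforts": joint torques, N m; "eef_pos": TCP position; "eef_rot": TCP orientation; "wrist_force": force on the tool from outside, world axes, zero at the start; "torque": the same for the moment, N m; "opening": opening from 0.0 (shut) to 1.0 (fully open).
Only numpy, scipy, OpenCV 4.12 (cv2) and the standard library are available. Lean on these libraries where they do the work, as an engineer would, in place of code of your own. Each camera call takes 0.05 s, during which the arm holds its last target.

### The job

Lock the magnetic pipe filter: turn its black collar anticlockwise (seen from above) until it clicks in at the red-marked stop, where the collar's lug lies exactly over the red fixed lug, and then push the orange-knobbed pin all the way down through both lugs until its shoulder rests on the collar's lug. Let go of everything, and leave the blue-knobbed pin and the small round magnet where they stand.

Things in the scene. Friction and masses are not known exactly. Their poses are not given: they have to be found in the camera images.
- filter: Magnetic pipe filter: stainless upright barrel fixed to the table. Origin: on the barrel axis at table height; z up. Foot 130 mm across, 12 mm thick; barrel 74 mm across; fixed red lug 36 mm wide at heights 94 to 106 mm along the filter's own -x, out to 91 mm from the axis; pipe stub along +x (to 88 mm, up to 90 mm high); top neck 44 mm across up to 158 mm, red stripe on it towards the red lug.
- collar (a joint): Collar angle, rad, positive anticlockwise from above. 0 is the marked stop: its lug points along the filter's own -x, over the red lug; at q the lug is turned by q from there. Range -1.2 to 0.6. Detents at -1.05, -0.52, 0 and 0.52 pull it in and hold it (ridges half-way between; about 0.2 N m to cross one). Starts in the detent at -1.05 or -0.52.
- collar_axis (a point): Point on the filter's axis half-way up the black ribbed collar (127 mm above the table), a ring 62 mm across at heights 108 to 146 mm round the neck; grip it across from above, fingers clear of its lug. At its foot an aluminium lug with a black line turns with it: 36 mm wide, heights 108 to 118 mm, out to 91 mm from the axis.
- upper_hole (a point): Centre of the hole in the collar's lug, at the lug's top face (118 mm above the table), 70 mm from the barrel axis; turns with the collar. Through hole 15 mm across.
- lower_hole (a point): Centre of the hole in the fixed red lug, at the lug's top face (106 mm above the table), 70 mm from the barrel axis along the filter's -x. Through hole 15 mm across, free space below it.
- pin_mid (a point): Locking pin, about 0.12 kg, 102 mm long: on its axis, 51 mm above the tip; z up along it. Steel shaft 12 mm across and 52 mm long with tapered tip, shoulder 30 mm across and 6 mm thick (underside 1 mm above this point), orange knob to grip, 22 mm across, 7 to 51 mm above this point. Starts upright in one of the stand's two holes, shoulder on the stand's top.
- fat_pin_mid (a point): Half-way up the other pin, the same but with a blue knob and a shaft 16 mm across, which does not fit the lugs. It starts in the stand's other hole; leave it there.
- stand: Grey pin stand, a fixed block 70 x 180 x 60 mm (its x, y, z). Origin: centre of its underside on the table. Two holes, 18 mm wide, at 45 mm either side of the middle along its y; which pin is in which varies.
- puck_mid (a point): Small round steel magnet with a red top, 54 mm across, 28 mm high, lying on the table between the stand and the filter; point at its centre. Leave it alone.
Mind the look-alikes: they are no part of the job. What is shaped like the part that bears pin_mid but green or purple is not meant. Leave any purple or turquoise look-alike of the filter alone.

How it is judged:
By the outcome, as a careful person would: the job done as asked, in the order asked, and still so for the second after the job is handed in, with the robot touching nothing.
It also fails if it takes over 64 s, if anything falls off the work surface, if the arm or the gripper's body presses on something with over 40 N, if the wrist force passes 120 N, or if a joint passes its speed limit or range.

## Working session

There is one attempt and no reset: what is moved stays moved. The work goes in short steps, Python scripts to look and compute and a tool call to move; the robot and the scene stay as the last step left them, time stands still between calls to the robot, and variables do not carry over. Pictures are saved under pics/ and viewed, and the job is handed in when it is done.

Besides the shell and the picture viewer there is one more tool, called in YAML: its name, and indented under it one key for each argument. apply_moves: Moves the arm, as the interface text tells. Shift numbers are shares of 0.05 m and turn numbers shares of 0.12 rad, none past 1 either way. Its arguments: {"type":"object","properties":{"plan":{"type":"string"}},"required":["plan"]}

```bash
ls; mkdir -p pics
python3 - <<'E'
from bench import ctrl
import cv2
o=ctrl.get_obs(); print(o)
for n in ("scene","top","wrist"):
    c=ctrl.get_calibration(n); print(n,c)
    cv2.imwrite(f"pics/a_{n}.png",ctrl.camera(n)[:,:,::-1])
print(ctrl.tcp_to_tips)
E
```

```text
pics
{'time_s': 0.0, 'q': array([ 9.54703820e-01,  1.81537227e-01,  1.60802606e+00,  9.51260374e-06,
        1.35379250e+00, -2.06302113e-01]), 'dq': array([ 0.00181894,  0.001242  , -0.00019815, -0.00222957, -0.00016159,
       -0.00184339]), 'joint_efforts': array([-2.17205605e-03, -4.44875550e+01, -3.51330113e+01, -5.38386994e-04,
        9.46302986e-03,  1.31939950e-05]), 'eef_pos': array([0.22875372, 0.52695034, 0.24137756]), 'eef_rot': array([-0.5910488 ,  0.5914984 ,  0.3872267 , -0.38838955]), 'wrist_force': array([-0.03332356,  0.58424589,  1.14633428]), 'torque': array([ 0.00058321,  0.0012583 , -0.02588552]), 'opening': 0.9994427649060588}
scene {'intrinsics': array([[389.58540449,   0.        , 251.04371086],
       [  0.        , 389.58540449, 194.66452661],
       [  0.        ,   0.        ,   1.        ]]), 'k1': -0.02512153809866061, 'R': array([[ 0.84619222,  0.53267486,  0.01470437],
       [ 0.43485814, -0.6743286 , -0.59680763],
       [-0.30798884,  0.51140829, -0.80224961]]), 't': array([-0.42626567, -0.16474983,  1.060506  ])}
top {'intrinsics': array([[482.33160592,   0.        , 260.41263522],
       [  0.        , 482.33160592, 186.85802257],
       [  0.        ,   0.        ,   1.        ]]), 'k1': 0.06556292870782952, 'R': array([[-0.01410769, -0.99986899,  0.0079359 ],
       [-0.98964745,  0.01282892, -0.14294526],
       [ 0.14282472, -0.00987037, -0.98969878]]), 't': array([-0.01232656,  0.52127165,  1.13088638])}
wrist {'intrinsics': array([[309.56804479,   0.        , 257.44417096],
       [  0.        , 309.56804479, 192.91255478],
       [  0.        ,   0.        ,   1.        ]]), 'k1': -0.004033481059260598, 'R': array([[ 0.3983257 ,  0.91724219, -0.00184604],
       [ 0.88463212, -0.38363086,  0.26505353],
       [ 0.24241008, -0.1072107 , -0.96423193]]), 't': array([-0.57389133, -0.03523794,  0.37798713])}
0.011
```

View pics/a_scene.png

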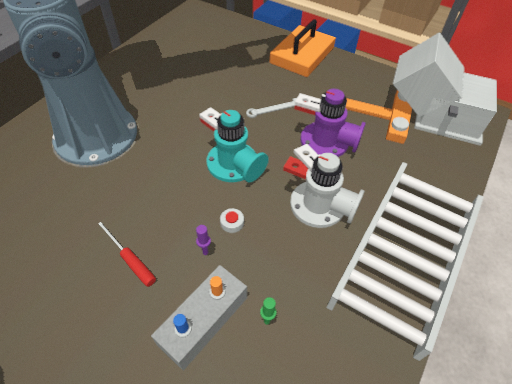

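View pics/a_top.png

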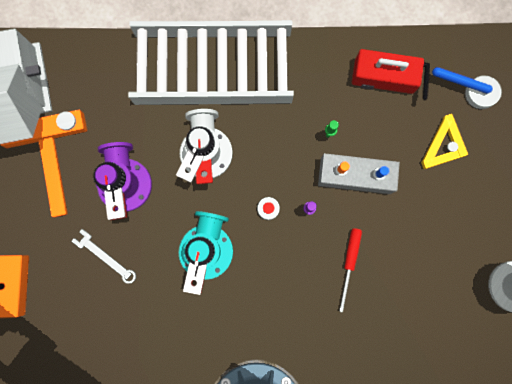

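Run:
```python
from bench import ctrl
for cam in ("top","scene"):
  for t in ("filter","collar_axis","upper_hole","lower_hole","pin_mid","fat_pin_mid","stand","puck_mid"):
    print(cam,t,[(r['point'].round(3).tolist() if hasattr(r['point'],'round') else r['point'],round(r['score'],2)) for r in ctrl.recognise(cam,t)][:4])
```

```text
top filter [([0.5309, 0.3037, 0.0838], 0.92), ([0.6024, 0.1127, 0.1065], 0.89), ([0.37, 0.1122, 0.1019], 0.74)]
top collar_axis [([0.5298, 0.3012, 0.0866], 0.96), ([0.6004, 0.1118, 0.1045], 0.83), ([0.3688, 0.1065, 0.0942], 0.76), ([0.5438, -0.2925, 0.0968], 0.72)]
top upper_hole [([0.5039, 0.3041, 0.1178], 0.96), ([0.5859, 0.1374, 0.1203], 0.9), ([0.3343, 0.1269, 0.1204], 0.9), ([0.5479, -0.2479, 0.0615], 0.24)]
top lower_hole [([0.5979, 0.1131, 0.1076], 0.9), ([0.5326, 0.2994, 0.093], 0.87), ([0.3674, 0.1095, 0.0923], 0.57)]
top pin_mid [([0.5557, -0.2059, 0.0985], 0.65), ([0.6534, -0.1866, 0.0835], 0.59)]
top fat_pin_mid [([0.5447, -0.2915, 0.0985], 0.67)]
top stand [([0.5494, -0.2503, 0.06], 0.89)]
top puck_mid [([0.4733, -0.034, 0.0247], 0.8)]
scene filter [([0.3873, 0.0951, 0.0748], 0.8), ([0.6174, 0.0995, 0.0771], 0.65)]
scene collar_axis [([0.3879, 0.0915, 0.0789], 0.92), ([0.6209, 0.0944, 0.0746], 0.88), ([0.5415, 0.2985, 0.0777], 0.64)]
scene upper_hole [([0.5137, 0.2943, 0.1197], 0.95), ([0.3674, 0.1117, 0.1205], 0.92), ([0.6019, 0.1054, 0.1197], 0.62)]
scene lower_hole [([0.3844, 0.0924, 0.0775], 0.9), ([0.544, 0.2946, 0.0767], 0.82), ([0.6181, 0.0916, 0.0808], 0.79)]
scene pin_mid [([0.5626, -0.2149, 0.0945], 0.8), ([0.66, -0.1905, 0.0874], 0.79), ([0.478, -0.1368, 0.0746], 0.75), ([0.6208, 0.0988, 0.0764], 0.15)]
scene fat_pin_mid [([0.5517, -0.3009, 0.0943], 0.89)]
scene stand [([0.5673, -0.2611, 0.0605], 0.74)]
scene puck_mid [([0.4811, -0.0434, 0.0215], 0.94)]
```

The scene view shows the steel filter near (322,185), the orange pin at (217,288) and the blue pin at (181,325). In the top view these are (200,145), (343,168) and (382,172). The turquoise and purple filters and the green and purple pins are decoys. Next I zoom in.

Run:
```python
import cv2,numpy as np
t=cv2.imread("pics/a_top.png");s=cv2.imread("pics/a_scene.png")
a=cv2.resize(t[100:195,165:245],None,fx=6,fy=6,interpolation=cv2.INTER_CUBIC)
b=cv2.resize(t[145:205,310:410],None,fx=6,fy=6,interpolation=cv2.INTER_CUBIC)
c=cv2.resize(s[140:230,275:375],None,fx=6,fy=6,interpolation=cv2.INTER_CUBIC)
cv2.imwrite("pics/b1.png",a);cv2.imwrite("pics/b2.png",b);cv2.imwrite("pics/b3.png",c)
```

```text
(no output)
```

View pics/b1.png

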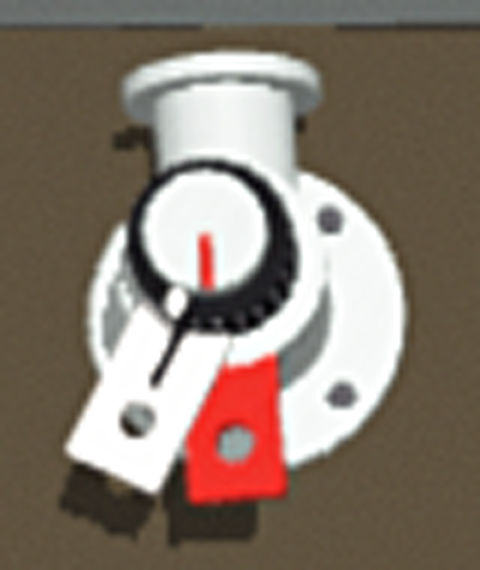

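View pics/b2.png

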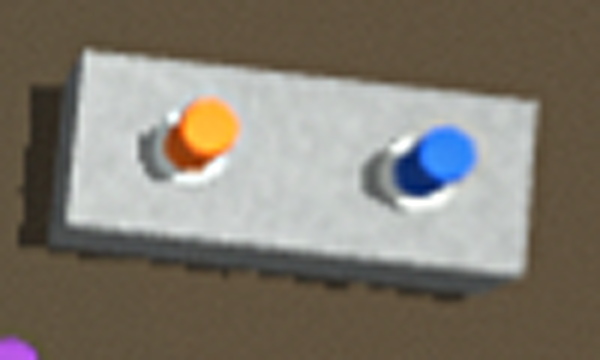

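View pics/b3.png

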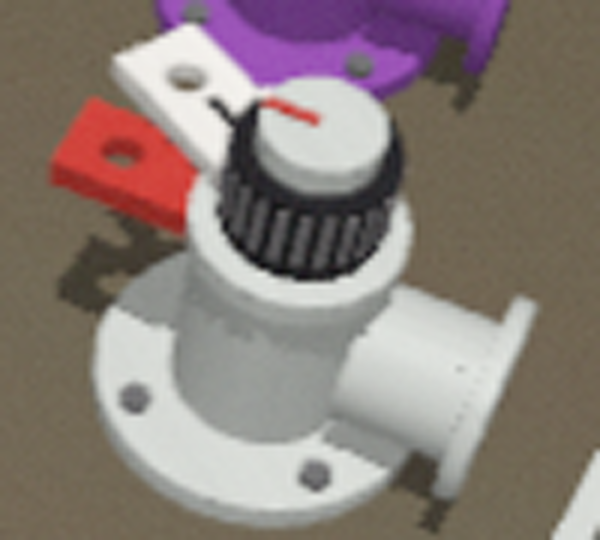

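```bash
cat > h.py <<'E'
import numpy as np,cv2
def ray(c,u,v):
    K=c['intrinsics'];k=c['k1']
    xd=np.array([(u-K[0,2])/K[0,0],(v-K[1,2])/K[1,1]]);x=xd.copy()
    for _ in range(20): x=xd/(1+k*(x@x))
    R=c['R'];return -R.T@c['t'],R.T@np.array([x[0],x[1],1])
def at_z(c,u,v,z):
    o,d=ray(c,u,v);return o+d*(z-o[2])/d[2]
def proj(c,X):
    p=c['R']@np.asarray(X,float)+c['t'];x=p[:2]/p[2];x=x*(1+c['k1']*(x@x));K=c['intrinsics']
    return K[0,0]*x[0]+K[0,2],K[1,1]*x[1]+K[1,2]
E
python3 - <<'E'
from bench import ctrl
from h import *
T=ctrl.get_calibration('top');S=ctrl.get_calibration('scene')
f=lambda c,o,p,z:at_z(c,(p[0]+.5)/6-.5+o[0],(p[1]+.5)/6-.5+o[1],z).round(4)
for n,p,z in(("neck",(205,228),.158),("up",(137,420),.118),("low",(237,443),.106)):print(n,f(T,(165,100),p,z))
for n,p in(("or",(210,126)),("bl",(447,153))):print(n,f(T,(310,145),p,.110))
for n,p,z in(("neck",(325,133),.158),("up",(187,76),.118),("low",(123,152),.106)):print(n,f(S,(275,140),p,z))
s=cv2.imread("pics/a_scene.png")
for n,lo,hi in(("or",(5,150,150),(20,255,255)),):
    m=cv2.inRange(cv2.cvtColor(s,cv2.COLOR_BGR2HSV),lo,hi);m[:270]=0
    ys,xs=np.nonzero(m);print(xs.min(),xs.max(),ys.min(),ys.max())
c=cv2.resize(s[260:350,150:250],None,fx=6,fy=6,interpolation=cv2.INTER_CUBIC);cv2.imwrite("pics/b4.png",c)
E
```

```text
neck [0.6148 0.1157 0.158 ]
up [0.551  0.1458 0.118 ]
low [0.5439 0.1095 0.106 ]
or [ 0.5572 -0.2115  0.11  ]
bl [ 0.5455 -0.3008  0.11  ]
neck [0.6179 0.115  0.158 ]
up [0.5529 0.1486 0.118 ]
low [0.5467 0.1124 0.106 ]
211 221 276 295
```

View pics/b4.png

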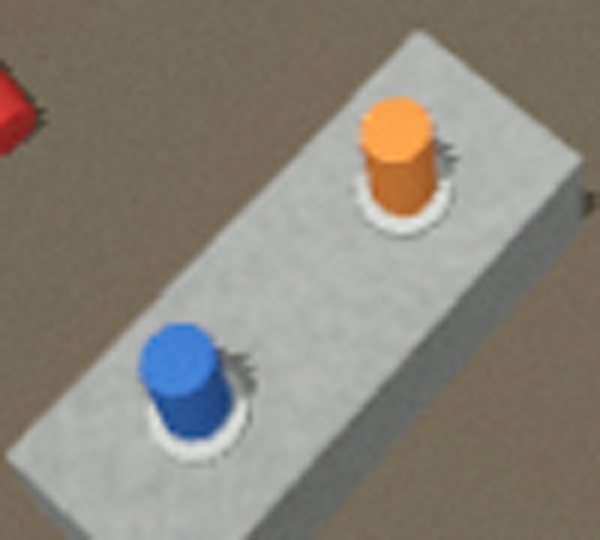

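```bash
cat >> h.py <<'E'
from scipy.spatial.transform import Rotation as Ro
def pose(ctrl):
    o=ctrl.get_obs();q=o['eef_rot'];return o,np.array(o['eef_pos']),Ro.from_quat([q[1],q[2],q[3],q[0]])
def goto(ctrl,p,ang):
    """tool down, tool x at world angle ang (deg, mod 180). prints total shift in tool (units .05) and rotvec (units .12)"""
    o,P,R=pose(ctrl)
    M=R.as_matrix();cur=np.degrees(np.arctan2(M[1,0],M[0,0]))
    d=(ang-cur+90)%180-90;a=np.radians(cur+d)
    x=np.array([np.cos(a),np.sin(a),0]);y=np.array([0,0,-1.]);G=Ro.from_matrix(np.c_[x,y,np.cross(x,y)])
    print('t',round(o['time_s'],2),'P',P.round(4),'jaw',round(cur,2),'tilt',(M.T@[0,0,-1]).round(4),'q6',o['q'][5].round(3),'open',round(o['opening'],3),'F',np.round(o['wrist_force'],1),'T',np.round(o['torque'],2))
    print('shift units',((M.T@(np.array(p)-P))/.05).round(3),'turn units',((R.inv()*G).as_rotvec()/.12).round(3))
E
python3 - <<'E'
from bench import ctrl
from h import *
S=ctrl.get_calibration('scene')
print(at_z(S,(397.5)/6-.5+150,130.5/6-.5+260,.11))
goto(ctrl,[.616,.115,.241],63.4)
E
```

```text
[ 0.55946752 -0.20954893  0.11      ]
t 0.95 P [0.2291 0.5274 0.2423] jaw 66.52 tilt [-1.e-04  1.e+00 -0.e+00] q6 -0.206 open 1.003 F [-0.3  0.9 -0.3] T [-0.    0.03 -0.  ]
shift units [ -4.483   0.025 -10.384] turn units [-0.     0.454  0.   ]
```

apply_moves:
  plan: "-0.25 0 -0.6 0 0 0 1;-0.3 0 -0.69 0 0 0 1;-0.3 0 -0.69 0 0 0 1;-0.3 0 -0.69 0 0 0 1;-0.3 0 -0.69 0 0 0 1"

```text
time_s: 1.45
eef_pos: [0.3551, 0.3929, 0.2424]
eef_rot: [0.591, -0.591, -0.388, 0.388]
wrist_force: [0.8, -0.6, 0.3]
opening: 0.999
```

apply_moves:
  plan: "-0.3 0 -0.69 0 0 0 1;-0.3 0 -0.69 0 0 0 1;-0.3 0 -0.69 0 0 0 1;-0.3 0 -0.69 0 0 0 1;-0.3 0 -0.69 0 0 0 1"

```text
time_s: 1.95
eef_pos: [0.4836, 0.2552, 0.2425]
eef_rot: [-0.591, 0.591, 0.388, -0.388]
wrist_force: [0.9, 0.7, -0.1]
opening: 0.997
```

apply_moves:
  plan: "-0.3 0 -0.69 0 0 0 1;-0.3 0 -0.69 0 0 0 1;-0.3 0 -0.69 0 0 0 1;-0.2 0 -0.4 0 0 0 1;0 0 0 0 0 0 1"

```text
time_s: 2.45
eef_pos: [0.5757, 0.1541, 0.2421]
eef_rot: [-0.592, 0.592, 0.387, -0.387]
wrist_force: [-0.4, 1.9, 0.1]
opening: 1.0
```

Run:
```python
from bench import ctrl
from h import *
goto(ctrl,[.616,.115,.2],63.4)
W=ctrl.get_calibration('wrist')
cv2.imwrite("pics/c_w.png",ctrl.camera('wrist')[:,:,::-1])
for X in ([.616,.115,.158],[.552,.147,.118],[.545,.111,.106]):print(proj(W,X))
```

```text
t 2.45 P [0.5757 0.1541 0.2421] jaw 66.32 tilt [5.e-04 1.e+00 8.e-04] q6 -1.094 open 1.0 F [-0.4  1.9  0.1] T [ 0.02 -0.    0.03]
shift units [-0.393  0.843 -1.051] turn units [ 0.006  0.424 -0.004]
(np.float64(232.28178620964297), np.float64(267.0589440522566))
(np.float64(238.52196180889337), np.float64(166.32141548449135))
(np.float64(198.84124418669276), np.float64(172.84202290275405))
```

View pics/c_w.png

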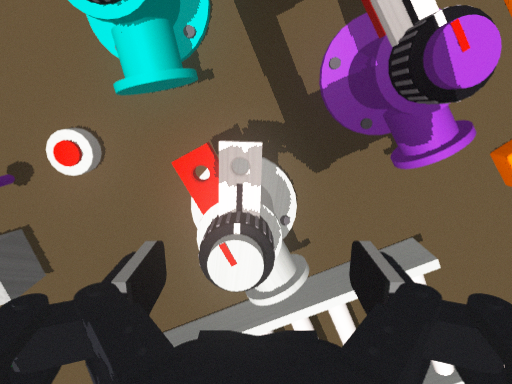

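The wrist view has the neck top at about (235,263), the upper hole at (240,167) and the lower hole at (202,173). These lie within a few pixels of the predictions.

Run:
```python
from bench import ctrl
from h import *
W=ctrl.get_calibration('wrist')
i=cv2.imread("pics/c_w.png");c=cv2.resize(i[130:310,160:310],None,fx=3.3,fy=3.3,interpolation=cv2.INTER_CUBIC);cv2.imwrite("pics/c2.png",c)
for u,v,z in((235.5,262.5,.158),(240,167,.118),(202,173,.106)):print(at_z(W,u,v,z).round(4))
```

```text
[0.6122 0.1205 0.158 ]
[0.5517 0.1494 0.118 ]
[0.545 0.115 0.106]
```

View pics/c2.png

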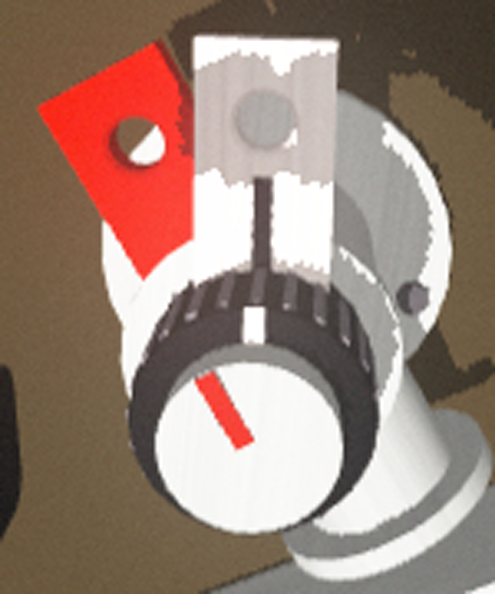

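Run:
```python
from bench import ctrl
from h import *
goto(ctrl,[.615,.117,.121],64)
```

```text
t 2.5 P [0.5746 0.1556 0.242 ] jaw 66.38 tilt [ 1.e-04  1.e+00 -4.e-04] q6 -1.093 open 1.002 F [-0.3  0.1  0.3] T [ 0.   -0.07 -0.02]
shift units [-0.384  2.42  -1.051] turn units [-0.003  0.346 -0.001]
```

apply_moves:
  plan: "-0.12 0 -0.35 0 0 0 1;-0.12 0 -0.35 0 0 0 1;-0.14 0 -0.35 0 0 0 1;0 0 0 0 0.35 0 1;0 0 0 0 0 0 1"

```text
time_s: 3.0
eef_pos: [0.6154, 0.1175, 0.2421]
eef_rot: [0.6, -0.6, -0.375, 0.375]
wrist_force: [0.4, 0.3, 0.5]
opening: 1.0
```

Run:
```python
from bench import ctrl
from h import *
goto(ctrl,[.615,.117,.121],64)
W=ctrl.get_calibration('wrist')
cv2.imwrite("pics/d_w.png",ctrl.camera('wrist')[:,:,::-1])
print(proj(W,[.615,.117,.158]))
```

```text
t 3.0 P [0.6154 0.1175 0.2421] jaw 64.03 tilt [ 1.e-04  1.e+00 -1.e-04] q6 -1.118 open 1.0 F [0.4 0.3 0.5] T [-0.02 -0.02 -0.03]
shift units [-0.012  2.422  0.004] turn units [-0.001  0.005 -0.001]
(np.float64(256.8608728573531), np.float64(201.8380478468048))
```

View pics/d_w.png

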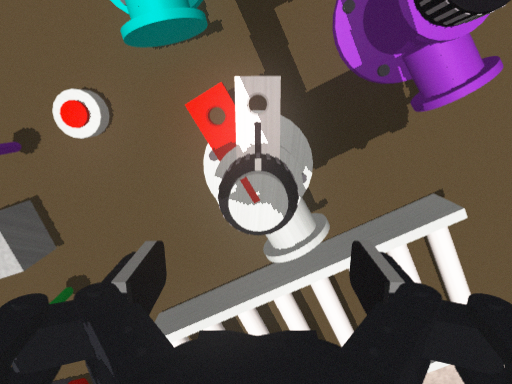

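The neck is at (258,203), centred between the fingers, with the lug pointing straight away from the jaws. I descend.

apply_moves:
  plan: "0 0.6 0 0 0 0 1;0 0.6 0 0 0 0 1;0 0.5 0 0 0 0 1;0 0.3 0 0 0 0 1;0 0 0 0 0 0 1"

```text
time_s: 3.55
eef_pos: [0.613, 0.1185, 0.1398]
eef_rot: [0.6, -0.598, -0.374, 0.377]
wrist_force: [-1.6, -0.5, -0.9]
opening: 0.998
```

apply_moves:
  plan: "0 0.2 0 0 0 0 1;0 0.2 0 0 0 0 1;0 0 0 0 0 0 0.6;0 0 0 0 0 0 0.4;0 0 0 0 0 0 0.2"

```text
time_s: 4.05
eef_pos: [0.6144, 0.1182, 0.1229]
eef_rot: [-0.599, 0.599, 0.375, -0.376]
wrist_force: [-2.7, -1.8, 2.1]
opening: 0.708
```

apply_moves:
  plan: "0 0 0 0 0 0 0;0 0 0 0 0 0 0;0 0 0 0 0 0 0;0 0 0 0 0 0 0;0 0 0 0 0 0 0"

```text
time_s: 4.55
eef_pos: [0.6145, 0.1183, 0.1229]
eef_rot: [-0.599, 0.599, 0.375, -0.375]
wrist_force: [-4.5, -0.8, 5.7]
opening: 0.712
```

Run:
```python
from bench import ctrl
from h import *
goto(ctrl,[.615,.117,.121],94)
cv2.imwrite("pics/e_w.png",ctrl.camera('wrist')[:,:,::-1])
```

```text
t 4.55 P [0.6145 0.1183 0.1229] jaw 64.12 tilt [5.e-04 1.e+00 0.e+00] q6 -1.118 open 0.712 F [-4.5 -0.8  5.7] T [-0.54  0.84  0.04]
shift units [-0.018  0.037 -0.02 ] turn units [-1.000e-03 -4.346e+00 -4.000e-03]
```

View pics/e_w.png

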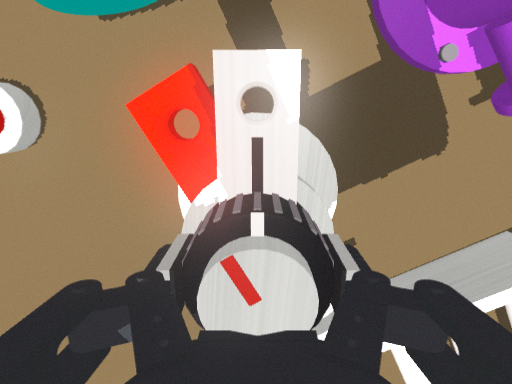

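The collar is gripped (opening 0.71, about 61 mm). I turn it about 0.52 rad.

apply_moves:
  plan: "0 0 0 0 -0.4 0 0;0 0 0 0 -0.4 0 0;0 0 0 0 -0.4 0 0;0 0 0 0 -0.4 0 0;0 0 0 0 -0.4 0 0"

```text
time_s: 5.1
eef_pos: [0.6144, 0.118, 0.1228]
eef_rot: [-0.55, 0.55, 0.445, -0.445]
wrist_force: [-5.4, -4.4, 5.7]
opening: 0.71
```

apply_moves:
  plan: "0 0 0 0 -0.4 0 0;0 0 0 0 -0.4 0 0;0 0 0 0 -0.4 0 0;0 0 0 0 -0.4 0 0;0 0 0 0 -0.4 0 0"

```text
time_s: 5.6
eef_pos: [0.6144, 0.1178, 0.1228]
eef_rot: [0.492, -0.493, -0.507, 0.508]
wrist_force: [-5.5, -4.1, 4.8]
opening: 0.711
```

apply_moves:
  plan: "0 0 0 0 -0.36 0 0;0 0 0 0 0 0 0;0 0 0 0 0 0 0;0 0 0 0 0 0 0;0 0 0 0 0 0 0"

```text
time_s: 6.1
eef_pos: [0.6144, 0.1177, 0.1228]
eef_rot: [0.482, -0.482, -0.517, 0.518]
wrist_force: [-5.6, -4.8, 5.0]
opening: 0.712
```

Run:
```python
from bench import ctrl
from h import *
goto(ctrl,[.615,.117,.121],94)
cv2.imwrite("pics/f_w.png",ctrl.camera('wrist')[:,:,::-1])
```

```text
t 6.1 P [0.6144 0.1177 0.1228] jaw 94.08 tilt [ 1.1e-03  1.0e+00 -6.0e-04] q6 -1.641 open 0.712 F [-5.6 -4.8  5. ] T [-0.71  0.91  0.01]
shift units [-0.016  0.036 -0.012] turn units [-0.005  0.012 -0.009]
```

View pics/f_w.png

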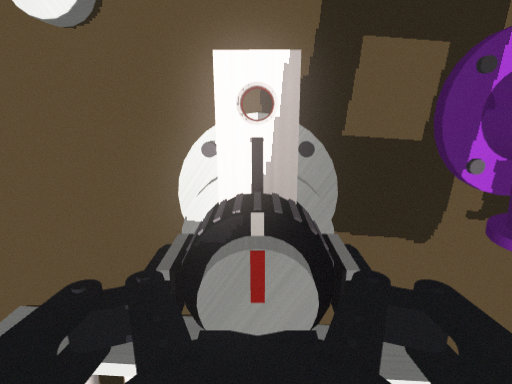

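The collar lug now covers the red lug, and the black line and red stripe are in line at x≈257. The hole is at (257,103). I release and rise.

apply_moves:
  plan: "0 0 0 0 0 0 1;0 0 0 0 0 0 1;0 0 0 0 0 0 1;0 0 0 0 0 0 1;0 0 0 0 0 0 1"

```text
time_s: 6.65
eef_pos: [0.6147, 0.1186, 0.1223]
eef_rot: [-0.482, 0.482, 0.518, -0.517]
wrist_force: [-0.0, -0.5, -0.0]
opening: 0.999
```

apply_moves:
  plan: "0 -0.2 0 0 0 0 1;0 -0.5 0 0 0 0 1;0 -0.6 0 0 0 0 1;0 -0.6 0 0 0 0 1;0 -0.5 0 0 0 0 1"

```text
time_s: 7.15
eef_pos: [0.6151, 0.1185, 0.2452]
eef_rot: [-0.481, 0.482, 0.518, -0.517]
wrist_force: [0.3, -0.5, -0.1]
opening: 0.999
```

Run:
```python
from bench import ctrl
from h import *
goto(ctrl,[.558,-.2105,.241],94)
W=ctrl.get_calibration('wrist');w=ctrl.camera('wrist')[:,:,::-1];t=ctrl.camera('top')[:,:,::-1]
cv2.imwrite("pics/g_w.png",w);cv2.imwrite("pics/g_t.png",t);np.save('W_g.npy',W,allow_pickle=True)
a=cv2.resize(w[60:240,170:350],None,fx=3,fy=3,interpolation=cv2.INTER_CUBIC)
b=cv2.resize(t[145:205,310:410],None,fx=2,fy=2,interpolation=cv2.INTER_CUBIC)
cv2.imwrite("pics/g1.png",a)
```

```text
t 7.15 P [0.6151 0.1185 0.2452] jaw 94.1 tilt [1.0e-04 1.0e+00 2.4e-03] q6 -1.641 open 0.999 F [ 0.3 -0.5 -0.1] T [-0.03 -0.03  0.02]
shift units [-6.483  0.081  1.609] turn units [ 0.02   0.014 -0.001]
```

View pics/g1.png

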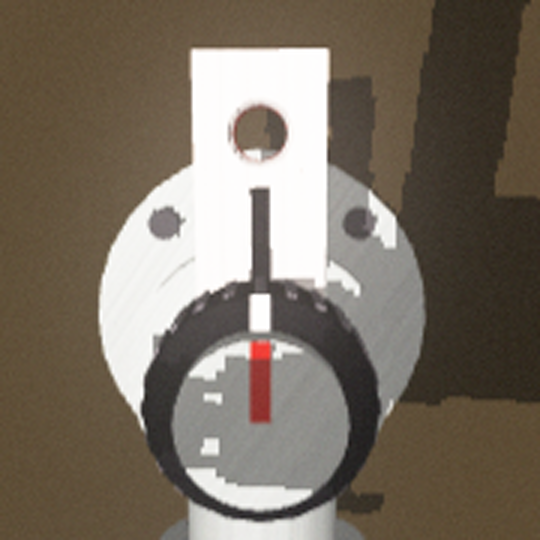

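View pics/g_w.png

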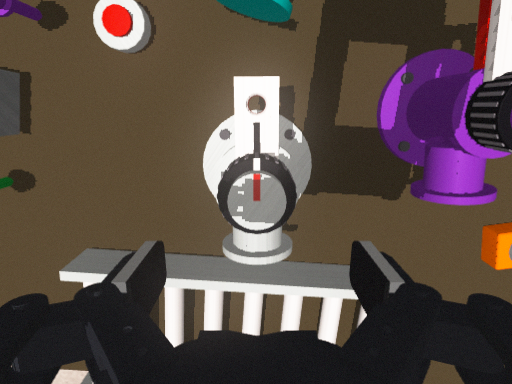

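Run:
```python
from bench import ctrl
from h import *
W=ctrl.get_calibration('wrist')
h=at_z(W,256.5-.0,104,.118);n=at_z(W,(260/3-.33)+170,428/3-.33+60,.158)
print(h,n,h-n)
T=ctrl.get_calibration('top')
t=cv2.imread("pics/g_t.png");cv2.imwrite("pics/g2.png",cv2.resize(t[100:195,165:245],None,fx=6,fy=6,interpolation=cv2.INTER_CUBIC))
```

```text
[0.54925733 0.11224708 0.118     ] [0.61988211 0.11727991 0.158     ] [-0.07062478 -0.00503283 -0.04      ]
```

View pics/g2.png

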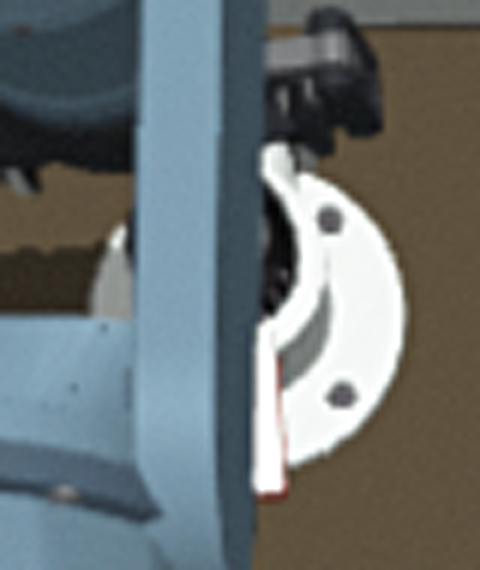

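apply_moves:
  plan: "-0.5 0 0.1 0 0 0 1;-0.65 0 0.16 0 0 0 1;-0.65 0 0.16 0 0 0 1;-0.65 0 0.16 0 0 0 1;-0.65 0 0.16 0 0 0 1"

```text
time_s: 7.75
eef_pos: [0.588, -0.0398, 0.2417]
eef_rot: [0.482, -0.482, -0.517, 0.518]
wrist_force: [-0.0, 0.8, 0.9]
opening: 1.004
```

apply_moves:
  plan: "-0.65 0 0.16 0 0 0 1;-0.65 0 0.16 0 0 0 1;-0.65 0 0.16 0 0 0 1;-0.65 0 0.16 0 0 0 1;-0.6 0 0.16 0 0 0 1"

```text
time_s: 8.25
eef_pos: [0.5596, -0.2025, 0.2418]
eef_rot: [0.482, -0.482, -0.517, 0.518]
wrist_force: [0.4, 0.0, 0.2]
opening: 1.003
```

apply_moves:
  plan: "-0.18 0 0.07 0 0 0 1;0 0 0 0 0 0 1;0 0 0 0 0 0 1;0 0 0 0 0 0 1;0 0 0 0 0 0 1"

```text
time_s: 8.75
eef_pos: [0.5577, -0.2091, 0.2423]
eef_rot: [-0.481, 0.481, 0.518, -0.518]
wrist_force: [-0.3, 0.2, 0.3]
opening: 0.998
```

Run:
```python
from bench import ctrl
from h import *
goto(ctrl,[.558,-.2105,.241],94)
W=ctrl.get_calibration('wrist');w=ctrl.camera('wrist')[:,:,::-1]
cv2.imwrite("pics/i_w.png",w)
print(proj(W,[.558,-.2105,.11]))
hs=cv2.cvtColor(w,cv2.COLOR_BGR2HSV)
m=cv2.inRange(hs,(8,150,180),(22,255,255));n,l,s,c=cv2.connectedComponentsWithStats(m)
for k in range(1,n):
  if s[k,4]>50:print(s[k],c[k],at_z(W,*c[k],.11))
```

```text
t 8.75 P [ 0.5577 -0.2091  0.2423] jaw 94.19 tilt [-2.e-04  1.e+00  0.e+00] q6 -2.202 open 0.998 F [-0.3  0.2  0.3] T [-0.   -0.03  0.01]
shift units [-0.028  0.026 -0.004] turn units [0.    0.027 0.002]
(np.float64(256.5700123037784), np.float64(186.3856405100263))
[245 168  24  31 562] [256.83985765 182.75622776] [ 0.55471613 -0.21050163  0.11      ]
```

View pics/i_w.png

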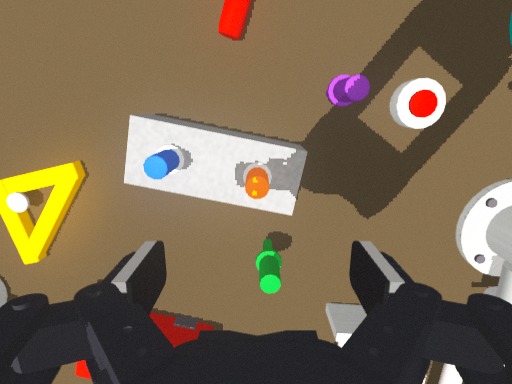

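The orange knob's top is at about (257,187), matching the prediction, and the blue pin is well to the side at (157,166). I descend on the orange pin.

apply_moves:
  plan: "-0.03 0.6 0 0 0 0 0.7;0 0.7 0 0 0 0 0.7;0 0.7 0 0 0 0 0.7;0 0.5 0 0 0 0 0.7;0 0.3 0 0 0 0 0.7"

```text
time_s: 9.3
eef_pos: [0.5565, -0.2106, 0.0998]
eef_rot: [0.483, -0.48, -0.518, 0.518]
wrist_force: [-0.5, -0.2, 0.3]
opening: 0.702
```

apply_moves:
  plan: "0 0.2 0 0 0 0 0.7;0 0.15 0 0 0 0 0.7;0 0 0 0 0 0 0.7;0 0 0 0 0 0 0.7;0 0 0 0 0 0 0.7"

```text
time_s: 9.8
eef_pos: [0.5582, -0.2124, 0.086]
eef_rot: [-0.481, 0.483, 0.518, -0.517]
wrist_force: [-0.4, 0.0, -0.1]
opening: 0.7
```

Run:
```python
from bench import ctrl
from h import *
goto(ctrl,[.558,-.2105,.085],94)
cv2.imwrite("pics/j_w.png",ctrl.camera('wrist')[:,:,::-1])
```

```text
t 9.8 P [ 0.5582 -0.2124  0.086 ] jaw 94.09 tilt [0.0012 1.     0.0017] q6 -2.204 open 0.7 F [-0.4  0.  -0.1] T [-0.04 -0.01 -0.  ]
shift units [0.039 0.02  0.002] turn units [ 0.014  0.013 -0.01 ]
```

View pics/j_w.png

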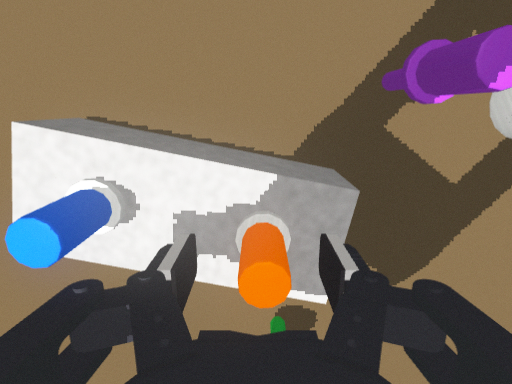

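apply_moves:
  plan: "0.04 0 0 0 0 0 0.5;0 0 0 0 0 0 0.3;0 0 0 0 0 0 0;0 0 0 0 0 0 0;0 0 0 0 0 0 0"

```text
time_s: 10.35
eef_pos: [0.5576, -0.2099, 0.0852]
eef_rot: [-0.482, 0.482, 0.518, -0.517]
wrist_force: [-0.3, 1.5, 3.9]
opening: 0.239
```

apply_moves:
  plan: "0 0 0 0 0 0 0;0 0 0 0 0 0 0;0 0 0 0 0 0 0;0 0 0 0 0 0 0;0 0 0 0 0 0 0"

```text
time_s: 10.85
eef_pos: [0.5576, -0.21, 0.0852]
eef_rot: [-0.482, 0.482, 0.518, -0.517]
wrist_force: [-1.3, 2.4, 5.5]
opening: 0.242
```

Run:
```python
from bench import ctrl
from h import *
goto(ctrl,[.558,-.2105,.23],94)
cv2.imwrite("pics/k_w.png",ctrl.camera('wrist')[:,:,::-1])
```

```text
t 10.85 P [ 0.5576 -0.21    0.0852] jaw 94.09 tilt [1.e-04 1.e+00 5.e-04] q6 -2.202 open 0.242 F [-1.3  2.4  5.5] T [0.34 0.15 0.  ]
shift units [-0.012 -2.896 -0.009] turn units [ 0.004  0.013 -0.001]
```

View pics/k_w.png

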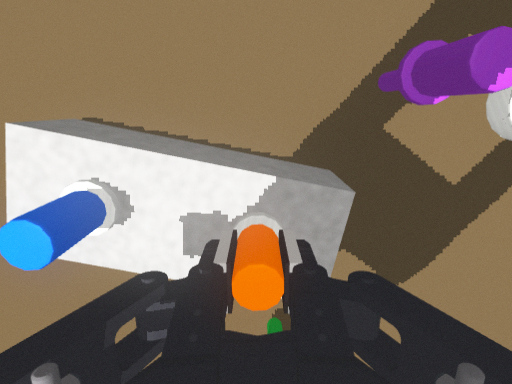

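Gripped. I lift it straight up.

apply_moves:
  plan: "0 -0.2 0 0 0 0 0;0 -0.4 0 0 0 0 0;0 -0.5 0 0 0 0 0;0 -0.5 0 0 0 0 0;0 -0.5 0 0 0 0 0"

```text
time_s: 11.4
eef_pos: [0.5569, -0.2099, 0.1906]
eef_rot: [0.482, -0.482, -0.517, 0.518]
wrist_force: [0.6, -0.3, -0.9]
opening: 0.242
```

apply_moves:
  plan: "0 -0.5 0 0 0 0 0;0 -0.4 0 0 0 0 0;0 -0.1 0 0 0 0 0;0 0 0 0 0 0 0;0 0 0 0 0 0 0"

```text
time_s: 11.9
eef_pos: [0.5566, -0.2096, 0.2383]
eef_rot: [0.483, -0.481, -0.517, 0.518]
wrist_force: [-0.7, -0.3, -2.1]
opening: 0.243
```

Run:
```python
from bench import ctrl
from h import *
goto(ctrl,[.546,.112,.235],94)
cv2.imwrite("pics/l_w.png",ctrl.camera('wrist')[:,:,::-1])
cv2.imwrite("pics/l_s.png",ctrl.camera('scene')[:,:,::-1])
```

```text
t 11.9 P [ 0.5566 -0.2096  0.2383] jaw 94.09 tilt [-0.0012  1.     -0.0019] q6 -2.202 open 0.243 F [-0.7 -0.3 -2.1] T [-0.02  0.04 -0.02]
shift units [ 6.431  0.074 -0.246] turn units [-0.015  0.013  0.01 ]
```

View pics/l_w.png

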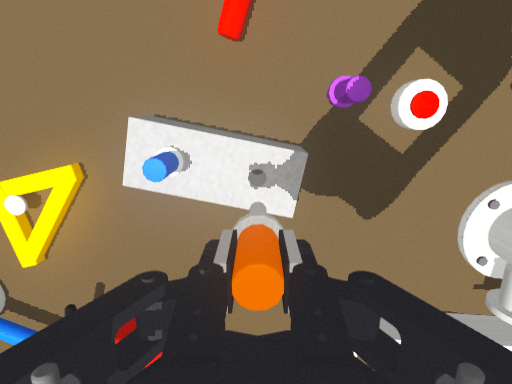

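View pics/l_s.png

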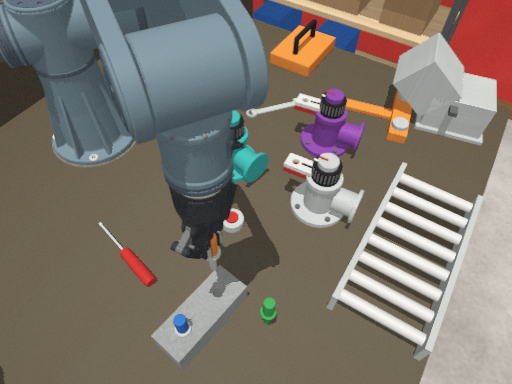

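apply_moves:
  plan: "0.3 0 0 0 0 0 0;0.5 0 -0.02 0 0 0 0;0.5 0 -0.02 0 0 0 0;0.5 0 -0.02 0 0 0 0;0.5 0 -0.02 0 0 0 0"

```text
time_s: 12.5
eef_pos: [0.5525, -0.0929, 0.2391]
eef_rot: [0.482, -0.481, -0.518, 0.518]
wrist_force: [-0.3, -1.6, -1.7]
opening: 0.237
```

apply_moves:
  plan: "0.5 0 -0.02 0 0 0 0;0.5 0 -0.02 0 0 0 0;0.5 0 -0.02 0 0 0 0;0.5 0 -0.02 0 0 0 0;0.5 0 -0.02 0 0 0 0"

```text
time_s: 13.0
eef_pos: [0.5483, 0.0321, 0.2391]
eef_rot: [0.482, -0.481, -0.517, 0.518]
wrist_force: [-0.1, -0.1, -0.4]
opening: 0.24
```

apply_moves:
  plan: "0.5 0 -0.02 0 0 0 0;0.5 0 -0.02 0 0 0 0;0.4 0 -0.02 0 0 0 0;0.2 0 0 0 0 0 0;0 0 0 0 0 0 0"

```text
time_s: 13.5
eef_pos: [0.5457, 0.1116, 0.2393]
eef_rot: [0.482, -0.481, -0.518, 0.518]
wrist_force: [-0.5, -0.6, -1.5]
opening: 0.242
```

apply_moves:
  plan: "0 0 0 0 0 0 0;0 0 0 0 0 0 0;0 0 0 0 0 0 0;0 0 0 0 0 0 0;0 0 0 0 0 0 0"

```text
time_s: 14.0
eef_pos: [0.5466, 0.1096, 0.2398]
eef_rot: [0.482, -0.482, -0.517, 0.517]
wrist_force: [-0.3, 0.4, -1.1]
opening: 0.239
```

Run:
```python
from bench import ctrl
from h import *
goto(ctrl,[.546,.112,.235],94)
o,P,R=pose(ctrl)
W=ctrl.get_calibration('wrist')
print('tip',proj(W,P+R.apply([0,.077,0])),'sh',proj(W,P+R.apply([0,.026,0])),'hole guess',proj(W,[.546,.112,.118]))
w=ctrl.camera('wrist')[:,:,::-1]
cv2.imwrite("pics/m_w.png",w)
cv2.imwrite("pics/m_w2.png",cv2.resize(w[140:330,160:360],None,fx=3,fy=3,interpolation=cv2.INTER_CUBIC))
s=ctrl.camera('scene')[:,:,::-1];cv2.imwrite("pics/m_s.png",s)
```

```text
t 14.0 P [0.5466 0.1096 0.2398] jaw 94.05 tilt [ 0.  1. -0.] q6 -1.656 open 0.239 F [-0.3  0.4 -1.1] T [-0.01  0.01 -0.01]
shift units [0.048 0.096 0.008] turn units [-0.     0.007 -0.   ]
tip (np.float64(258.3488493105236), np.float64(205.32200397469)) sh (np.float64(258.6022940629123), np.float64(233.67296101227953)) hole guess (np.float64(261.06780366809767), np.float64(188.7426603997988))
```

View pics/m_w2.png

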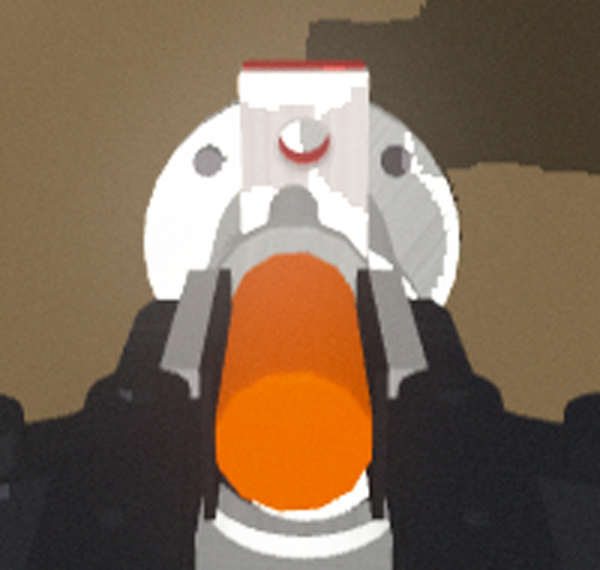

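View pics/m_s.png

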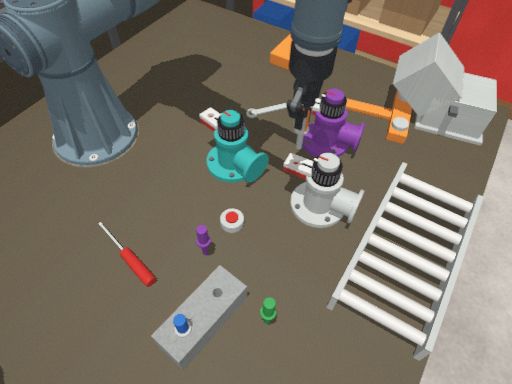

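Run:
```python
from bench import ctrl
from h import *
W=ctrl.get_calibration('wrist')
print('cam',-W['R'].T@W['t'])
h=at_z(W,304.5/3-.33+160,139.5/3-.33+140,.118);print(h)
for dx in(0,):
  # project hole top circle to crop for guess
  for c in (h,[.546,.112,.118]):
    print([tuple(np.round((np.array(proj(W,np.array(c)+.0075*np.array([np.cos(a),np.sin(a),0])))-[160,140])*3)) for a in np.arange(4)*np.pi/2])
```

```text
cam [0.48037188 0.1045051  0.37105118]
[0.54372224 0.11213455 0.118     ]
[(np.float64(302.0), np.float64(164.0)), (np.float64(330.0), np.float64(140.0)), (np.float64(306.0), np.float64(112.0)), (np.float64(277.0), np.float64(137.0))]
[(np.float64(300.0), np.float64(172.0)), (np.float64(329.0), np.float64(148.0)), (np.float64(304.0), np.float64(120.0)), (np.float64(276.0), np.float64(144.0))]
```

Run:
```python
from bench import ctrl
from h import *
goto(ctrl,[.5445,.112,.202],94)
```

```text
t 14.1 P [0.5466 0.1098 0.2398] jaw 94.06 tilt [-0.e+00  1.e+00  1.e-04] q6 -1.656 open 0.241 F [ 0.2  0.  -1.2] T [ 0.04 -0.07  0.03]
shift units [0.046 0.756 0.038] turn units [0.001 0.009 0.   ]
```

apply_moves:
  plan: "0.05 0 0.04 0 0 0 0;0 0.3 0 0 0 0 0;0 0.3 0 0 0 0 0;0 0.15 0 0 0 0 0;0 0 0 0 0 0 0"

```text
time_s: 14.6
eef_pos: [0.5429, 0.1124, 0.1997]
eef_rot: [0.483, -0.481, -0.516, 0.519]
wrist_force: [-0.6, 0.4, -1.3]
opening: 0.241
```

apply_moves:
  plan: "0 0 0 0 0 0 0;0 0 0 0 0 0 0;0 0 0 0 0 0 0;0 0 0 0 0 0 0;0 0 0 0 0 0 0"

```text
time_s: 15.1
eef_pos: [0.5445, 0.1124, 0.2027]
eef_rot: [-0.482, 0.482, 0.518, -0.517]
wrist_force: [-0.1, 0.4, -0.6]
opening: 0.241
```

```bash
cat > look.py <<'E'
from bench import ctrl
from h import *
import sys
goto(ctrl,[.5445,.112,.202],94)
o,P,R=pose(ctrl)
W=ctrl.get_calibration('wrist')
w=ctrl.camera('wrist')[:,:,::-1];n=sys.argv[1]
f=lambda X:(np.array(proj(W,X))-[185,140])*4
c=[f(P+R.apply([.006*np.cos(a),.071,.006*np.sin(a)])) for a in np.arange(4)*np.pi/2]
print('shaft',np.round(c).tolist(),'tip',f(P+R.apply([0,.077,0])))
cv2.imwrite(f"pics/{n}_w.png",cv2.resize(w[140:280,185:335],None,fx=4,fy=4,interpolation=cv2.INTER_CUBIC))
s=ctrl.camera('scene')[:,:,::-1];cv2.imwrite(f"pics/{n}_s.png",cv2.resize(s[100:220,260:380],None,fx=4,fy=4,interpolation=cv2.INTER_CUBIC))
E
python3 look.py n
```

```text
t 15.1 P [0.5445 0.1124 0.2027] jaw 94.09 tilt [1.e-04 1.e+00 7.e-04] q6 -1.652 open 0.241 F [-0.1  0.4 -0.6] T [-0.05  0.03 -0.01]
shift units [-0.009  0.013  0.001] turn units [ 0.006  0.013 -0.001]
shaft [[328.0, 272.0], [293.0, 239.0], [258.0, 272.0], [293.0, 305.0]] tip [293.29533982 261.57614773]
```

View pics/n_w.png

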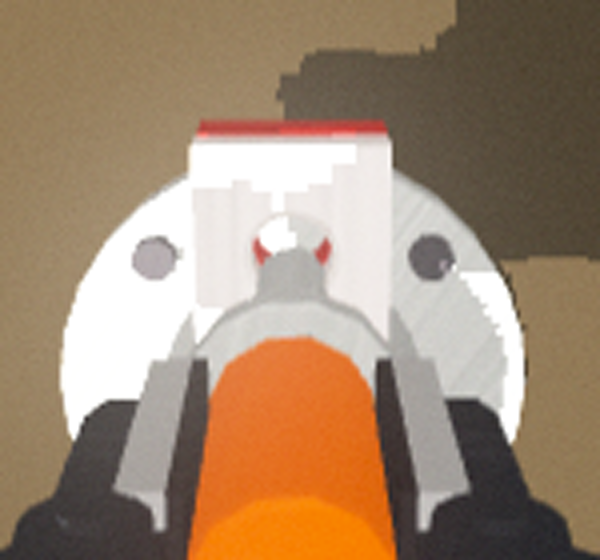

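View pics/n_s.png

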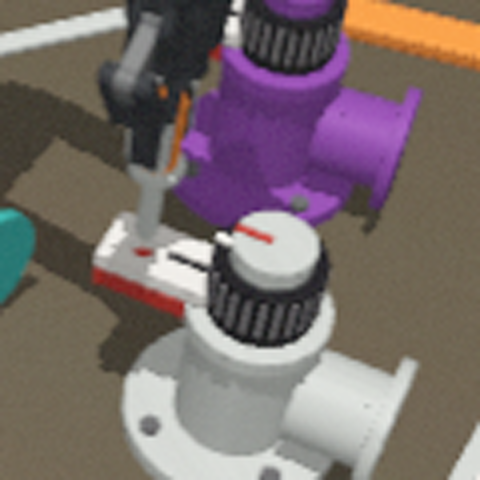

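```bash
python3 - <<'E'
from bench import ctrl
from h import *
o,P,R=pose(ctrl);W=ctrl.get_calibration('wrist')
f=lambda X:(np.array(proj(W,X))-[185,140]+.5)*4-.5
for x in(.541,.543,.5445,.546,.548):
  b=np.array([x,.1122,.118]);print(x,[f(b+.0075*np.array([np.cos(a),np.sin(a),0])).round() .tolist() for a in np.radians([4,94,184,274])], 'lug end',f(b+.021*np.array([np.cos(np.radians(184)),np.sin(np.radians(184)),0])).round())
# tip circle guesses radius 4mm at tip
print('tip edges',[f(P+R.apply([0,.077,s])).round() for s in(-.006,-.004,.004,.006)])
E
python3 - <<'E'
import cv2
w=cv2.imread('pics/n_w.png');cv2.imwrite('pics/n_w2.png',cv2.resize(w[100:320,180:400],None,fx=2.7,fy=2.7))
E
```

```text
0.541 [[295.0, 272.0], [336.0, 232.0], [295.0, 192.0], [253.0, 232.0]] lug end [295. 118.]
0.543 [[294.0, 282.0], [335.0, 243.0], [294.0, 203.0], [253.0, 243.0]] lug end [294. 129.]
0.5445 [[293.0, 290.0], [335.0, 251.0], [293.0, 211.0], [252.0, 251.0]] lug end [294. 138.]
0.546 [[293.0, 297.0], [334.0, 259.0], [293.0, 219.0], [252.0, 258.0]] lug end [293. 146.]
0.548 [[292.0, 308.0], [333.0, 269.0], [292.0, 230.0], [251.0, 269.0]] lug end [292. 157.]
tip edges [array([295., 295.]), array([295., 284.]), array([295., 241.]), array([295., 230.])]
```

View pics/n_w2.png

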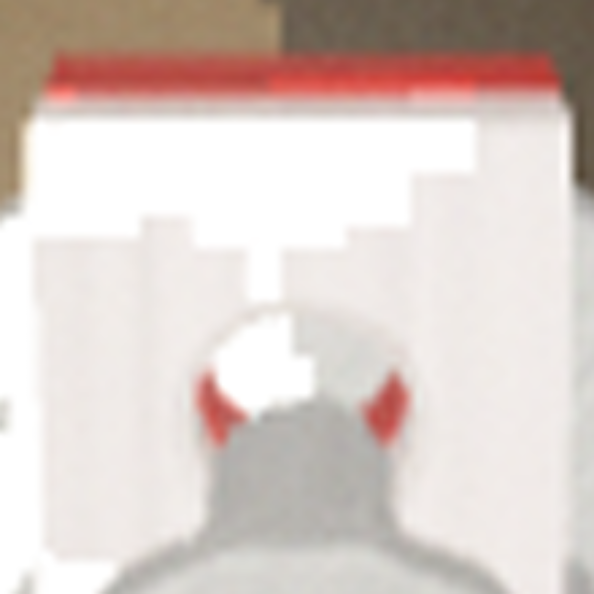

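The tip sits at the middle of the hole both ways (x≈292, lug end at row 140, as predicted). I lower it gently.

apply_moves:
  plan: "0 0.1 0 0 0 0 0;0 0.1 0 0 0 0 0;0 0.1 0 0 0 0 0;0 0 0 0 0 0 0;0 0 0 0 0 0 0"

```text
time_s: 15.7
eef_pos: [0.5441, 0.1124, 0.1869]
eef_rot: [0.482, -0.482, -0.517, 0.518]
wrist_force: [-0.9, 0.3, -0.9]
opening: 0.242
```

```bash
python3 look.py p
```

```text
t 15.7 P [0.5441 0.1124 0.1869] jaw 94.09 tilt [-0.e+00  1.e+00 -7.e-04] q6 -1.652 open 0.242 F [-0.9  0.3 -0.9] T [0.01 0.01 0.01]
shift units [-0.009 -0.301 -0.007] turn units [-0.006  0.013  0.   ]
shaft [[328.0, 272.0], [293.0, 238.0], [258.0, 272.0], [293.0, 305.0]] tip [293.24829175 261.29632414]
```

View pics/p_w.png

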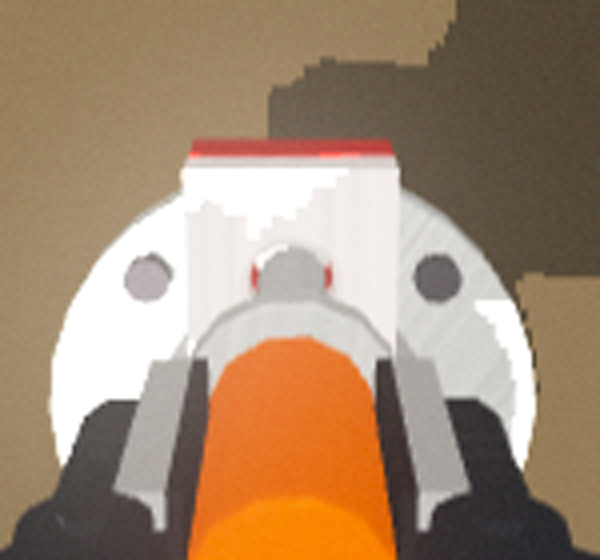

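View pics/p_s.png

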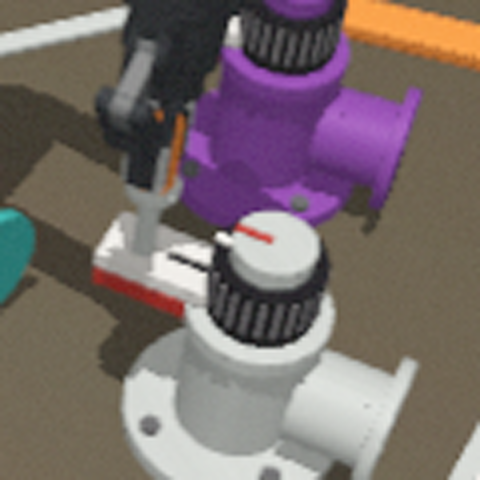

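The tip is in the upper hole with no contact force. I keep lowering.

apply_moves:
  plan: "0 0.08 0 0 0 0 0;0 0.08 0 0 0 0 0;0 0.08 0 0 0 0 0;0 0 0 0 0 0 0;0 0 0 0 0 0 0"

```text
time_s: 16.3
eef_pos: [0.5442, 0.1124, 0.175]
eef_rot: [0.482, -0.482, -0.517, 0.518]
wrist_force: [-0.7, -0.0, -1.3]
opening: 0.242
```

apply_moves:
  plan: "0 0.1 0 0 0 0 0;0 0.1 0 0 0 0 0;0 0.1 0 0 0 0 0;0 0.1 0 0 0 0 0;0 0 0 0 0 0 0"

```text
time_s: 16.8
eef_pos: [0.5436, 0.1124, 0.1542]
eef_rot: [0.482, -0.481, -0.517, 0.518]
wrist_force: [0.2, -0.1, -1.7]
opening: 0.242
```

```bash
python3 look.py r
```

```text
t 16.8 P [0.5436 0.1124 0.1542] jaw 94.09 tilt [-1.0e-04  1.0e+00 -1.9e-03] q6 -1.652 open 0.242 F [ 0.2 -0.1 -1.7] T [-0.04  0.02 -0.05]
shift units [-0.01  -0.957 -0.015] turn units [-0.016  0.014  0.001]
shaft [[328.0, 272.0], [293.0, 238.0], [259.0, 272.0], [293.0, 305.0]] tip [293.35590775 261.28778155]
```

View pics/r_w.png

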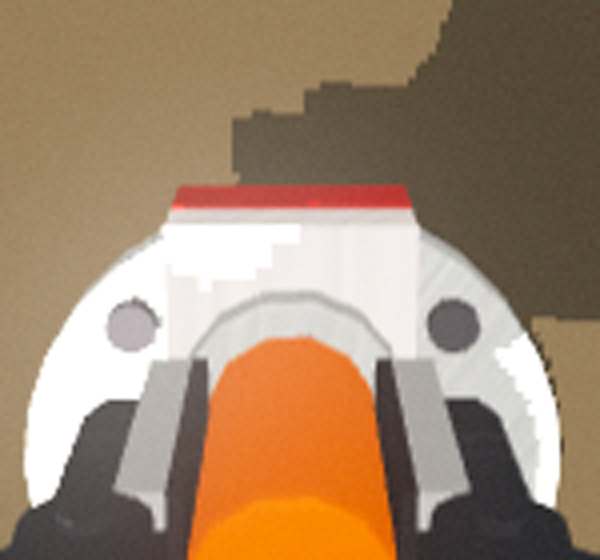

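View pics/r_s.png

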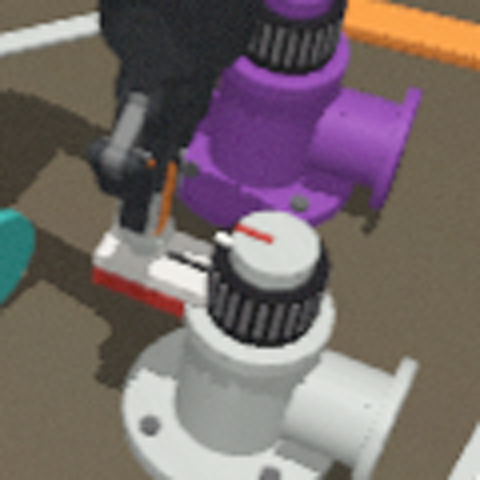

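apply_moves:
  plan: "0 0.08 0 0 0 0 0;0 0.08 0 0 0 0 0;0 0.04 0 0 0 0 0;0 0 0 0 0 0 0;0 0 0 0 0 0 0"

```text
time_s: 17.4
eef_pos: [0.5443, 0.1124, 0.1453]
eef_rot: [0.482, -0.482, -0.518, 0.518]
wrist_force: [-0.6, 0.1, -1.4]
opening: 0.241
```

apply_moves:
  plan: "0 0.03 0 0 0 0 0;0 0 0 0 0 0 0;0 0 0 0 0 0 0;0 0 0 0 0 0 0;0 0 0 0 0 0 0"

```text
time_s: 17.9
eef_pos: [0.5444, 0.1124, 0.1439]
eef_rot: [-0.482, 0.482, 0.518, -0.518]
wrist_force: [0.1, 0.6, -0.5]
opening: 0.24
```

apply_moves:
  plan: "0 0.02 0 0 0 0 0;0 0.02 0 0 0 0 0;0 0 0 0 0 0 0;0 0 0 0 0 0 0;0 0 0 0 0 0 0"

```text
time_s: 18.4
eef_pos: [0.5446, 0.1124, 0.1431]
eef_rot: [-0.482, 0.482, 0.518, -0.517]
wrist_force: [-4.4, 0.5, 7.1]
opening: 0.241
```

Contact comes at TCP z 0.143, exactly the predicted seating height, with 7 N. I open the gripper.

apply_moves:
  plan: "0 0 0 0 0 0 0.6;0 0 0 0 0 0 0.6;0 0 0 0 0 0 0.6;0 0 0 0 0 0 0.6;0 0 0 0 0 0 0.6"

```text
time_s: 18.9
eef_pos: [0.5443, 0.1124, 0.1416]
eef_rot: [0.482, -0.482, -0.517, 0.518]
wrist_force: [0.3, 0.3, 0.7]
opening: 0.601
```

apply_moves:
  plan: "0 -0.2 0 0 0 0 0.6;0 -0.4 0 0 0 0 0.6;0 -0.5 0 0 0 0 0.6;0 -0.5 0 0 0 0 0.6;0 -0.5 0 0 0 0 0.6"

```text
time_s: 19.4
eef_pos: [0.5443, 0.1125, 0.2486]
eef_rot: [-0.482, 0.482, 0.518, -0.517]
wrist_force: [0.5, 0.5, 0.1]
opening: 0.599
```

```bash
python3 look.py s
python3 - <<'E'
from bench import ctrl
from h import *
cv2.imwrite("pics/s_full.png",ctrl.camera('wrist')[:,:,::-1])
E
```

```text
t 19.4 P [0.5443 0.1125 0.2486] jaw 94.09 tilt [1.e-04 1.e+00 6.e-04] q6 -1.652 open 0.599 F [0.5 0.5 0.1] T [-0.05 -0.04  0.04]
shift units [-0.009  0.931 -0.002] turn units [ 0.005  0.013 -0.   ]
shaft [[328.0, 272.0], [294.0, 238.0], [259.0, 272.0], [293.0, 305.0]] tip [293.38905228 261.23887492]
```

View pics/s_full.png

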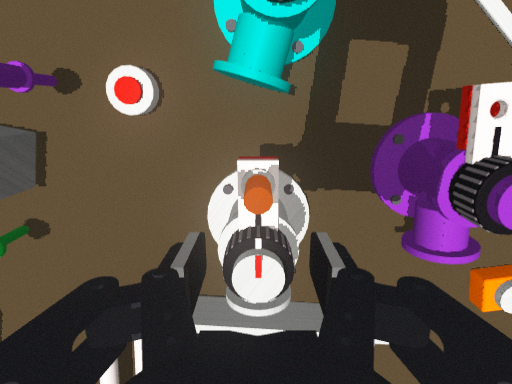

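View pics/s_s.png

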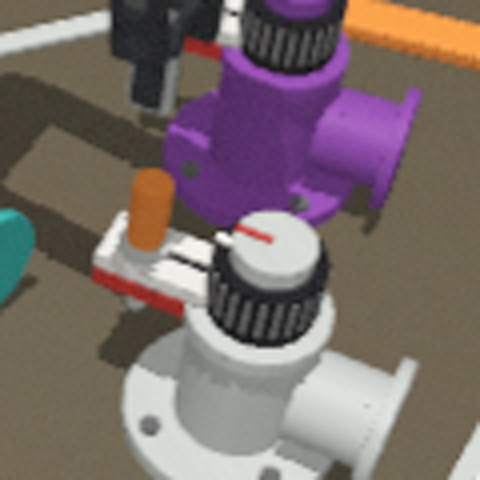

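Run:
```python
from bench import ctrl
from h import *
S=ctrl.get_calibration('scene');W=ctrl.get_calibration('wrist')
for z in(.118,.124,.168,.174):print(z,(np.array(proj(S,[.5445,.112,z]))-[260,100])*4, proj(W,[.5445,.112,z]))
a=cv2.imread('pics/a_scene.png').astype(int);b=ctrl.camera('scene')[:,:,::-1];cv2.imwrite('pics/z.png',b)
d=abs(a-b).max(2);print('puck',d[205:235,217:247].max(),'blue',d[312:340,170:192].max(),'orange slot',d[275:300,207:226].max())
o=ctrl.get_obs();print(o['time_s'])
```

```text
0.118 [138.75572571 244.06778185] (np.float64(257.79034185808325), np.float64(184.37490645507881))
0.124 [139.90079874 236.75276476] (np.float64(257.7943891604861), np.float64(186.08378494279935))
0.168 [148.70218405 180.48993117] (np.float64(257.83049343669836), np.float64(201.3296516394314))
0.174 [149.96041384 172.44128569] (np.float64(257.8365106877709), np.float64(203.87086959468257))
puck 9 blue 11 orange slot 144
19.6
```

View pics/z.png

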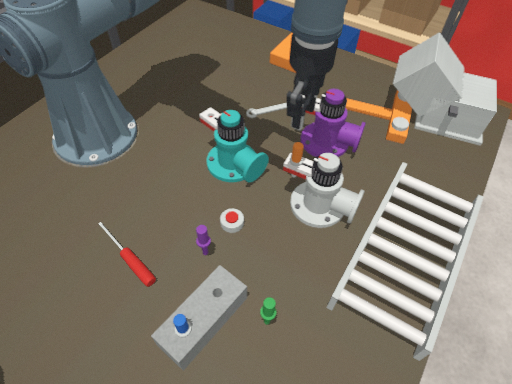

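The knob top is at the predicted seated height (crop row about 180). The puck and blue pin haven't moved, and the gripper is clear. I hand in.

```bash
python3 -c "
from bench import ctrl
print(ctrl.hand_in())"
```

```text
the job is handed in; nothing more can be done
None
```

The filter is locked and the job is handed in, at about 19.6 s of the 64 s allowed. I turned the collar about 0.52 rad anticlockwise from its starting detent to the red stop. Then I took the orange-knobbed pin from the stand, pushed it down through both lugs and let go.

**Collar:** after I let go, the collar's lug, its black line and the red stripe were in line, and the lug lay over the red one.

**Pin:** it met the collar's lug at a tool height of 143 mm, the height worked out for the shoulder resting on it, with about 7 N of force. The later pictures show the knob top at its seated height and the tip sticking out below the red lug.

**Left alone:** the blue-knobbed pin and the magnet look the same in the scene picture before and after. The gripper is open and raised clear, with the measured wrist force near zero.

**Disagreement:** separate measurements of the hole position differed by up to about 5 mm. I settled it by comparing the pin tip with the hole in a close-up picture before lowering, and no other check failed.

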